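# Pack out the gap over a heat sink and hold the press gate shut

### The arm

A 6-joint arm with a two-finger parallel gripper is mounted at the origin on the work surface; the furniture and walls round the work are solid. World frame = base frame: x ahead of the robot, y to its left, z up, the work surface at z = 0. Lengths are in m, angles in rad, forces in N, time in s.
With the tool pointing down it reaches from about 0.275 to 0.725 m from the base axis. Payload 15.9 kg.
Tool frame: the origin (TCP) lies at the very end of the fingers, on their centre line; the grasp point (between the pads) lies env.grasp_offset behind it (env.grasp_offset is the distance from the TCP to the grasp point, in m); z points along the fingers, y is the line along which they close (so a half turn about z gives the same grasp; the last joint's range is limited). The gripper opens to 85 mm and grips with 20 to 120 N. Pads are 22 mm wide; open, the fingers measure 114 mm over their backs; the gripper's body (76 mm by 85 mm) begins 54 mm behind the grasp point. The pads swing forward as they close: fully open they stand 13 mm farther back than shut.
Start: joints at [-1.241, 0.213, -0.034, 1.323, 0, 1.571], TCP at [0.162, -0.473, 0.195] pointing down, gripper open.
Joint ranges: [-2.98, 2.98], [-0.74, 1.72], [-1.14, 1.35], [-2.1, 2.04], [-1.57, 1.44], [-3.14, 3.14]. Speed limits (rad/s): [1.89, 1.89, 2.39, 2.57, 3.14, 3.14].

### API

Orientations are given as a unit quaternion [x, y, z, w].
In Python, from station import monitor, vision, env gives the robot as it stands.
- The arm moves only by the shell command python3 -m pendant 'ROWS' [FORCE]. ROWS is rows parted by semicolons, their numbers by spaces, 1 to 10 of them, each of 7 numbers: dx, dy, dz in m, then a rotation vector rx, ry, rz in rad, then the finger opening in m; each row is the pose to reach, as a shift and turn from the pose commanded when the command began, along the tool's axes at that moment; what a row does not reach only later rows make up. A row lasts 1/12 s, in which the tool goes at most 0.0417 m and 0.125 rad, less where a joint would pass 70% of its speed; a pose out of reach is approached as far as the arm can. The fingers move at their own pace and stop on an object; FORCE is the grip in N (left out, the last holds). Time passes only in rows, so rows that do not move let the fingers close. It prints the time, the measured TCP pose, the force, the opening and the grip force at its end.
- monitor.get_obs(): the state, without advancing time (a new reading comes with each control period).
- vision.read_camera(name): name is "scene" or "side" or "wrist"; returns the picture (400x640x3 uint8, red, green, blue); there is no depth.
- vision.get_calibration(name): a dict with "mtx" (3x3 intrinsics, pixels), "extrinsics" (4x4, takes a point from camera to world coordinates); the wrist camera has in their place "hand_eye" (4x4, takes a point from camera to tool coordinates, whose origin is the TCP and whose axes are the flange's). Camera axes: x right, y down, z forward; pixel columns grow to the right and rows downward; lengths in m; the calibration is good to about 2 mm. The wrist camera is an equidistant fisheye: a pixel r from the principal point sees the ray r / f radians off the axis. A picture is of the moment at which its call begins: read the wrist's pose just before it. get_calibration takes no time and is no camera call.
- env.finish_job(): hands the job in; it is judged then, once.
Trained networks look in the newest picture that a camera, given by its name, has taken for a name from the list of things; names that differ only in an ending like _2 or _b are one class to them, and where a whole thing is asked for, a point or a joint stands for the part that bears it (a point fixed in the world has none). Each returns a list of dicts, best first, with "confidence" (0 to 1); they miss things now and then, are a little off and sometimes report something else, mostly with a low value. They report only what shows in the picture. A call takes as long as a camera call. They do not tell look-alikes from the thing itself.
- vision.boxes_of(camera, target): "point" ([x, y, z] in m, in the coordinates of the camera as it stood for that picture, good to about 4 mm: the middle of the surface that is visible of it).
- vision.outline_of(camera, target): "pixels" (400x640 bool, what is visible of it).
- vision.tip_of(camera, target): "point" ([x, y, z] in m, in the coordinates of the camera as it stood for that picture, good to about 4 mm: a listed point, or the origin of a listed thing).
The state is a dict: "time": time; "joint_pos": joint angles; "dq": joint speeds; "joint_torque": joint torques, N m; "ee_pos": TCP position; "ee_rot": TCP orientation; "ft_force": force on the tool from outside, world axes, zero at the start; "moment": the same for the moment, N m; "gripper_width": finger opening in m; "finger_force": force on a finger pad.
Only numpy, scipy, OpenCV 4.12 (cv2) and the standard library are available. Lean on these libraries where they do the work, as an engineer would, in place of code of your own. Each camera call takes 0.05 s, during which the arm holds its last target. There are 200 camera calls.

### The job

The heat sink in the press fixture must be held down by the fixture's spring foot: lift spacer plates one at a time off the top of the pile and stack them squarely on its fins, long sides along the fins, until they fill the gap, so that the hinged gate can be pulled right down to its stop and the foot then bears springily on the stack. Too few plates and the foot presses on nothing, too many and the gate stops short (do not force it); plates you do not need stay on the pile, and the other things on the bench stay where they are. Finish holding the gate fully shut by its handle bar, gripper closed on the bar: it springs up if you let go.

Things in the scene. Friction and masses are not known exactly. Their poses are not given: they have to be found in the camera images.
- fixture: dark steel base plate of the press fixture, 215 x 124 x 12 mm, fixed to the bench; origin on the bench under the centre of the nest, the plate reaches from 95.5 mm towards -x to 119.5 mm towards +x of it; two aluminium hinge posts (113 mm high, at x = +87, y = +-50 mm) carry the gate
- heat_sink: aluminium finned heat sink, 60 x 60 mm, 22 mm high, 150 g, loose in a nest of dowel pins on the height-adjustable platen above the base (1 mm play; the platen is locked, but at a different height each time); origin at the centre of its underside, so the tops of the fins are 22 mm above it; fins run along its x
- plate_4: white spacer plate, 56 x 40 x 10 mm (its x, y, z), 35 g; origin at the centre of its underside. The topmost plate in the pile of four on the bench (plates lie flat on one another, long sides roughly parallel)
- plate_3: white spacer plate, 56 x 40 x 10 mm (its x, y, z), 35 g; origin at the centre of its underside. Second from the top in the pile of four on the bench (plates lie flat on one another, long sides roughly parallel)
- plate_2: white spacer plate, 56 x 40 x 10 mm (its x, y, z), 35 g; origin at the centre of its underside. Third from the top in the pile of four on the bench (plates lie flat on one another, long sides roughly parallel)
- plate_1: white spacer plate, 56 x 40 x 10 mm (its x, y, z), 35 g; origin at the centre of its underside. The lowest in the pile of four on the bench (plates lie flat on one another, long sides roughly parallel)
- gate (a joint): angle of the hinged gate in rad: 0 shut (level, at its stop), about 1.6 as it stands open. The hinge axis lies along the fixture's y, 85 mm towards +x from the fixture's origin and 100 mm above the bench; the gate weighs 0.23 kg and its hinge has slight friction (0.03 N m)
- gate_handle (a point): middle of the gate's handle bar, a round steel bar 12 mm thick lying along the fixture's y, free over 58 mm between two collars, 150 mm from the hinge axis; no other part of the gate lies within 45 mm of the bar between the two side arms (inner faces 70 mm apart)
- shut_foot (a point): fixed point of the fixture 72 mm above the bench, over the nest's centre: where the underside of the spring foot stands when the gate is shut and the spring relaxed
- foot (a joint): how far the spring foot (34 mm disc under the gate's cross bar, 85 mm from the hinge axis) is pushed up into the gate, in m: 0 relaxed, 0.014 at most; it presses with 3 N + 1 N per mm. The gate shuts with plates stacked from 1 to 13 mm higher than the relaxed foot's underside
- marker_black: black marker pen lying on the bench, 134 mm long (bystander); origin at its middle
- tweezers: steel tweezers lying on the bench, 133 mm long (bystander); origin at their middle
- board_small: small circuit board with a black connector, 36 mm long (bystander); origin at its middle
- tape_amber: roll of amber tape lying flat, 72 mm across, 13 mm high (bystander); origin at its middle
Not all that is in view belongs to the job. What is shaped like the plate_4 but blue or yellow is not meant.

How it is judged:
By the outcome, as a careful person would: the job done as asked, in the order asked, and still so for the second after the job is handed in, while the arm keeps its last pose, push and grip.
It also fails if it takes over 64 s, if anything falls off the work surface, if the arm or the gripper's body presses on something with over 40 N, if the wrist force passes 120 N, or if a joint passes its speed limit or range.

## Working session

There is one attempt and no reset: what is moved stays moved. The work goes in short steps, Python scripts to look and compute and a shell command to move; the robot and the scene stay as the last step left them, time stands still between calls to the robot, and variables do not carry over. Pictures are saved under pics/ and viewed, at most 10 in all, crops included, and the job is handed in when it is done.

```bash
mkdir -p pics; ls; cat > h.py <<'E'
import numpy as np, cv2
from station import monitor, vision, env
from scipy.spatial.transform import Rotation as R
def T_cam(c):
    k=vision.get_calibration(c)
    if c!='wrist': return np.array(k['extrinsics'])
    o=monitor.get_obs(); T=np.eye(4); T[:3,:3]=R.from_quat(o['ee_rot']).as_matrix(); T[:3,3]=o['ee_pos']
    return T@np.array(k['hand_eye'])
def w(T,p): return (T@np.r_[p,1])[:3]
def snap(c,name=None):
    T=T_cam(c); im=vision.read_camera(c)
    if name: cv2.imwrite(f'pics/{name}.png',im[:,:,::-1])
    return T,im
def proj(c,T,P):
    k=vision.get_calibration(c)['mtx']; k=np.array(k)
    p=(np.linalg.inv(T)@np.r_[P,1])[:3]
    if c=='wrist':
        th=np.arctan2(np.hypot(p[0],p[1]),p[2]); n=p[:2]/np.hypot(p[0],p[1])*th
        return np.array([k[0,0]*n[0]+k[0,2],k[1,1]*n[1]+k[1,2]])
    q=k@p; return q[:2]/q[2]
def ray(c,T,uv):
    k=np.array(vision.get_calibration(c)['mtx'])
    x=np.array([(uv[0]-k[0,2])/k[0,0],(uv[1]-k[1,2])/k[1,1],1.])
    if c=='wrist':
        th=np.hypot(x[0],x[1]); x=np.r_[x[:2]/max(th,1e-9)*np.sin(th),np.cos(th)]
    return T[:3,3],T[:3,:3]@x
def atz(c,T,uv,z):
    o,d=ray(c,T,uv); return o+d*(z-o[2])/d[2]
E
python3 - <<'E'
from h import *
np.set_printoptions(precision=4,suppress=True)
ims=[]
for c in ['scene','side','wrist']:
    T,im=snap(c,'a_'+c)
    print(c,T.round(3).tolist(), np.array(vision.get_calibration(c)['mtx']).tolist())
    for t in ['fixture','heat_sink','plate_4','gate_handle','shut_foot','marker_black','tweezers','board_small','tape_amber']:
        try:
            for d in vision.tip_of(c,t)[:4]: print(c,t,round(d['confidence'],2),w(T,d['point']))
        except Exception as e: print(c,t,e)
print(env.grasp_offset, monitor.get_obs())
E
```

```text
pics
scene [[-0.705, -0.419, 0.572, 0.071], [-0.709, 0.393, -0.586, 0.474], [0.021, -0.819, -0.574, 0.563], [0.0, 0.0, 0.0, 1.0]] [[441.9285359191043, 0.0, 326.5291425135508], [0.0, 441.9285359191043, 202.03608669854734], [0.0, 0.0, 1.0]]
scene fixture 0.74 [0.5175 0.0338 0.0009]
scene heat_sink 0.65 [0.5237 0.0308 0.0403]
scene plate_4 0.98 [ 0.4893 -0.1293  0.0059]
scene plate_4 0.84 [ 0.5947 -0.1122 -0.0001]
scene plate_4 0.71 [ 0.4822 -0.2247  0.0226]
scene plate_4 0.71 [0.5192 0.0313 0.0397]
scene gate_handle 0.58 [0.616  0.0308 0.2544]
scene shut_foot 0.69 [0.5193 0.0294 0.071 ]
scene shut_foot 0.62 [ 0.4796 -0.2226  0.0129]
scene marker_black 0.8 [ 0.5219  0.2236 -0.0021]
scene tweezers 0.76 [0.7213 0.1107 0.001 ]
scene tweezers 0.25 [ 0.7336 -0.0997  0.0047]
scene board_small 0.38 [ 0.7369 -0.0999  0.0045]
scene tape_amber 0.85 [ 0.6774 -0.2083  0.0013]
side [[0.832, -0.217, 0.51, 0.105], [-0.554, -0.293, 0.779, -0.668], [-0.02, -0.931, -0.365, 0.391], [0.0, 0.0, 0.0, 1.0]] [[390.2593710973663, 0.0, 320.52127081696113], [0.0, 390.2593710973663, 200.85863419037452], [0.0, 0.0,
[... 355 characters left out ...]
, [-0.946, -0.31, -0.091, -0.45], [0.001, 0.281, -0.96, 0.372], [0.0, 0.0, 0.0, 1.0]] [[309.70691628693146, 0.0, 321.4176965349273], [0.0, 309.70691628693146, 202.1330124270543], [0.0, 0.0, 1.0]]
0.0187 {'time': 1.5, 'joint_pos': array([-1.241 ,  0.2129, -0.0344,  1.3235,  0.    ,  1.5708]), 'dq': array([-0.0011, -0.0018, -0.    , -0.0004,  0.0012, -0.0016]), 'joint_torque': array([  0.0016, -68.5956,  48.7329,   0.0013,   0.0002,   0.    ]), 'ee_pos': array([ 0.1619, -0.473 ,  0.1945]), 'ee_rot': array([ 0.9864,  0.1642,  0.    , -0.    ]), 'ft_force': array([-0.8814, -0.28  , -0.6111]), 'moment': array([-0.0117,  0.0044,  0.0023]), 'finger_force': 0.0, 'gripper_width': 0.08537888942583911}
```

View pics/a_scene.png

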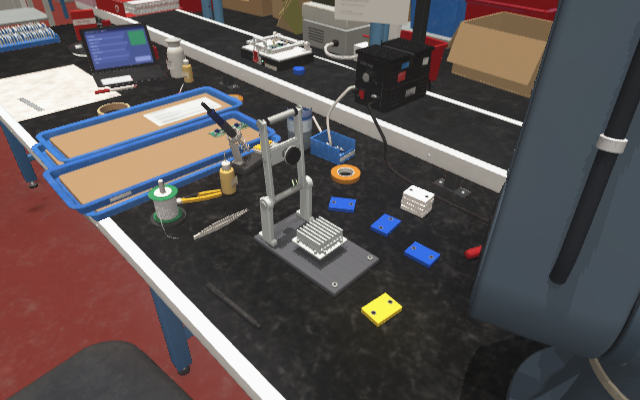

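View pics/a_side.png

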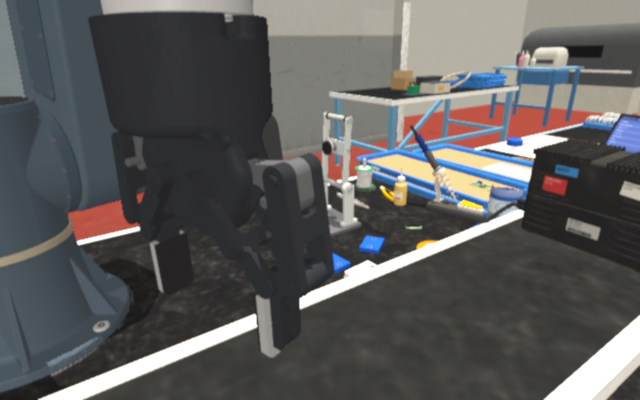

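The scene view shows the white pile at about (418,200), with the blue and yellow look-alikes around it. The open fixture with the heat sink is at about (320,235). The side view is mostly blocked by the arm. I'll move to a viewpoint between pile and fixture.

```bash
cat >> h.py <<'E'
def to(P,ang):
    "tool-frame shift+rotvec from present pose to TCP at P, tool down, tool x at world angle ang (deg)"
    o=monitor.get_obs(); r0=R.from_quat(o['ee_rot'])
    a=np.radians(ang); c,s=np.cos(a),np.sin(a)
    r1=R.from_matrix(np.array([[c,s,0],[s,-c,0],[0,0,-1.]]).T if 0 else np.column_stack([[c,s,0],[s,-c,0],[0,0,-1.]]))
    d=r0.inv().apply(np.array(P)-o['ee_pos']); v=(r0.inv()*r1).as_rotvec()
    print('shift',d.round(4),'rot',v.round(4),'rows',round(max(np.linalg.norm(d)/.0417,np.linalg.norm(v)/.125),1))
E
python3 -m pendant '0.357 -0.21 -0.065 0 0 -1.2 0.085;0.357 -0.21 -0.065 0 0 -1.2 0.085;0.357 -0.21 -0.065 0 0 -1.2 0.085;0.357 -0.21 -0.065 0 0 -1.2 0.085;0.357 -0.21 -0.065 0 0 -1.2 0.085;0.357 -0.21 -0.065 0 0 -1.2 0.085;0.357 -0.21 -0.065 0 0 -1.2 0.085;0.357 -0.21 -0.065 0 0 -1.2 0.085;0.357 -0.21 -0.065 0 0 -1.2 0.085;0.357 -0.21 -0.065 0 0 -1.2 0.085'
python3 - <<'E'
from h import *
np.set_printoptions(precision=4,suppress=True)
for c in ['wrist','side']:
    T,im=snap(c,'b_'+c)
    for t in ['fixture','heat_sink','plate_4','gate_handle','shut_foot']:
        for d in vision.tip_of(c,t)[:4]: print(c,t,round(d['confidence'],2),w(T,d['point']))
cv2.imwrite('pics/b.png',np.hstack([cv2.imread('pics/b_wrist.png'),cv2.resize(cv2.imread('pics/b_side.png')[100:300,230:390],(160,200))[:0].reshape(0,160,3) if 0 else np.zeros((400,0,3),np.uint8)]))
E
```

```text
time: 2.33
ee_pos: [0.431, -0.1588, 0.2597]
ee_rot: [0.719, 0.695, 0.0, 0.0]
ft_force: [0.5, -2.0, 0.2]
gripper_width: 0.0848
finger_force: 0.0
wrist plate_4 0.87 [ 0.4795 -0.2272  0.0305]
wrist plate_4 0.76 [ 0.5943 -0.1131 -0.0015]
wrist plate_4 0.73 [ 0.487  -0.1289  0.0003]
wrist plate_4 0.69 [ 0.3788 -0.1061 -0.0044]
wrist gate_handle 0.35 [ 0.4755 -0.2249  0.0171]
side fixture 0.88 [ 0.5139  0.028  -0.0012]
side heat_sink 0.87 [0.5126 0.0261 0.038 ]
side plate_4 0.8 [ 0.3786 -0.1094 -0.0012]
side plate_4 0.66 [ 0.3443  0.056  -0.0003]
side plate_4 0.63 [ 0.4829 -0.1313  0.0022]
side plate_4 0.55 [ 0.4798 -0.2305  0.0303]
side gate_handle 0.8 [0.613  0.0355 0.249 ]
```

View pics/b_wrist.png

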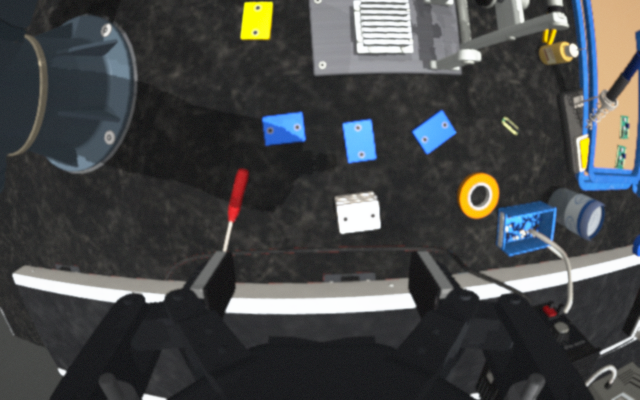

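The wrist view shows the pile at about (358,213), with its top face below the striped side face. The fixture, with fins running along image x, is at about (385,30). The screwdriver, tape and rail are clear of the path. I'll enlarge both areas to get the yaws.

```bash
python3 - <<'E'
import cv2,numpy as np
im=cv2.imread('pics/b_wrist.png')
a=cv2.resize(im[180:245,320:400],None,fx=7,fy=7,interpolation=cv2.INTER_CUBIC)[:, :560]
b=cv2.resize(im[0:90,300:480],None,fx=3.1,fy=3.1,interpolation=cv2.INTER_CUBIC)
b=b[:, :560]; c=np.zeros((600,800,3),np.uint8)
im2=cv2.resize(im[180:245,320:400],None,fx=5,fy=5,interpolation=cv2.INTER_CUBIC)
b=cv2.resize(im[0:90,300:480],None,fx=3,fy=3,interpolation=cv2.INTER_CUBIC)
c[:325,:400]=im2; c[330:600,:540]=b; cv2.imwrite('pics/c.png',c)
E
```

```text
(no output)
```

View pics/c.png

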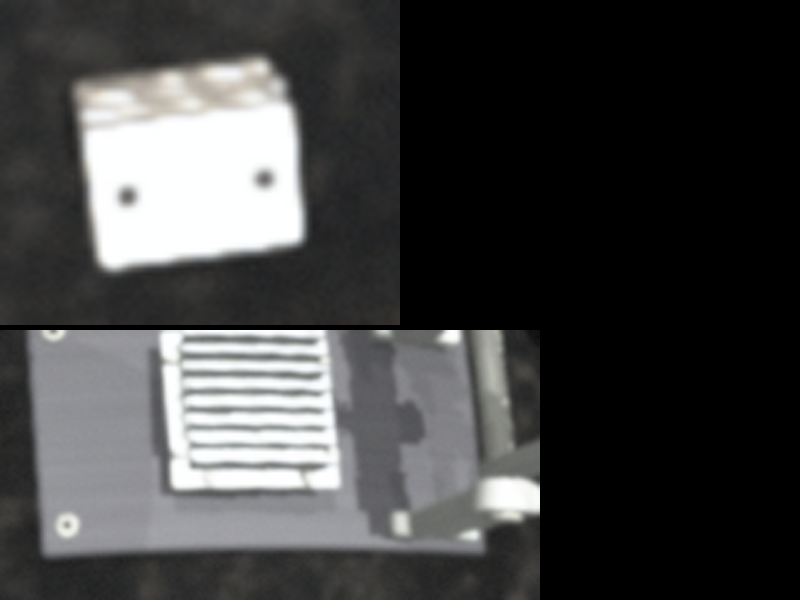

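```bash
python3 - <<'E'
from h import *
np.set_printoptions(precision=4,suppress=True)
T=T_cam('wrist')
C=np.array([atz('wrist',T,p,0.04) for p in [(337,205.6),(378.6,200.4),(380.6,228),(340.4,233.6)]])
print(C,C.mean(0),[np.linalg.norm(C[i]-C[(i+1)%4]) for i in range(4)],[np.degrees(np.arctan2(*(C[j]-C[i])[1::-1])) for i,j in [(0,1),(3,2)]])
H=np.array([atz('wrist',T,p,0.04) for p in [(345.4,219.2),(372.8,215.8)]]); print('holes',H.mean(0),np.degrees(np.arctan2(*(H[1]-H[0])[1::-1])))
F=np.array([atz('wrist',T,p,0.012) for p in [(314.3,75),(461.7,74),(310,1)]]); print('base',F,np.degrees(np.arctan2(*(F[1]-F[0])[1::-1])))
E
```

```text
[[ 0.4479 -0.2122  0.04  ]
 [ 0.5044 -0.2073  0.04  ]
 [ 0.5078 -0.2474  0.04  ]
 [ 0.4515 -0.2529  0.04  ]] [ 0.4779 -0.2299  0.04  ] [np.float64(0.05669142691428843), np.float64(0.0402204068737351), np.float64(0.056543463233764524), np.float64(0.0408594918690776)] [np.float64(4.901901103744838), np.float64(5.549365033565972)]
holes [ 0.4777 -0.2305  0.04  ] 4.733201506737049
base [[ 0.425  -0.0362  0.012 ]
 [ 0.6371 -0.0312  0.012 ]
 [ 0.4237  0.0725  0.012 ]] 1.363920009484219
```

Plate 4 is at (0.478,-0.230) with yaw 5°, and the fixture origin is at about (0.517,0.029) with yaw 1.4°. Next I'll go above the pile with tool x at about 185°, so the wrist camera stays away from the gate.

```bash
python3 -c "
from h import *
to((0.470,-0.2307,0.10),185)"
```

```text
shift [-0.0676  0.0433  0.1591] rot [-0.0000e+00  1.0000e-04 -1.7006e+00] rows 13.6
```

```bash
python3 -m pendant '-0.068 0.043 0.02 0 0 -1.2 0.06;-0.068 0.043 0.06 0 0 -1.2 0.06;-0.068 0.043 0.12 0 0 -1.2 0.06;-0.068 0.043 0.12 0 0 -1.2 0.06;-0.068 0.043 0.12 0 0 -1.2 0.06;-0.068 0.043 0.12 0 0 -1.2 0.06;-0.068 0.043 0.12 0 0 -1.2 0.06;-0.068 0.043 0.12 0 0 -1.2 0.06;-0.068 0.043 0.12 0 0 -1.2 0.06;-0.068 0.043 0.12 0 0 -1.2 0.06' 30
python3 -m pendant '0 0 0 0 0 -0.5 0.06;0 0 0 0 0 -0.5 0.06;0 0 0 0 0 -0.5 0.06;0 0 0 0 0 -0.5 0.06;0 0 0 0 0 -0.5 0.06'
python3 - <<'E'
from h import *
np.set_printoptions(precision=4,suppress=True)
T,im=snap('wrist','d_wrist')
for d in vision.tip_of('wrist','plate_4')[:3]: print(round(d['confidence'],2),w(T,d['point']))
o=vision.outline_of('wrist','plate_4')
for k in o[:2]:
    m=k['pixels']; print(m.sum(),np.argwhere(m).mean(0))
to((0.470,-0.2307,0.031),185)
E
```

```text
time: 3.77
ee_pos: [0.4699, -0.2307, 0.1391]
ee_rot: [0.201, 0.98, 0.0, -0.0]
ft_force: [-0.4, 0.3, -0.2]
gripper_width: 0.0599
finger_force: 0.0
time: 4.18
ee_pos: [0.47, -0.2307, 0.1391]
ee_rot: [-0.047, 0.999, 0.0, -0.0]
ft_force: [0.5, -0.2, -0.6]
gripper_width: 0.06
finger_force: 0.0
0.95 [ 0.4796 -0.2294  0.0298]
0.74 [ 0.4852 -0.1285 -0.0013]
0.71 [ 0.35    0.0563 -0.0004]
2515 [200.6783 323.7853]
1077 [112.5218 558.4717]
shift [ 0.0001 -0.0001  0.1081] rot [ 0.      0.     -0.0042] rows 2.6
```

View pics/d_wrist.png

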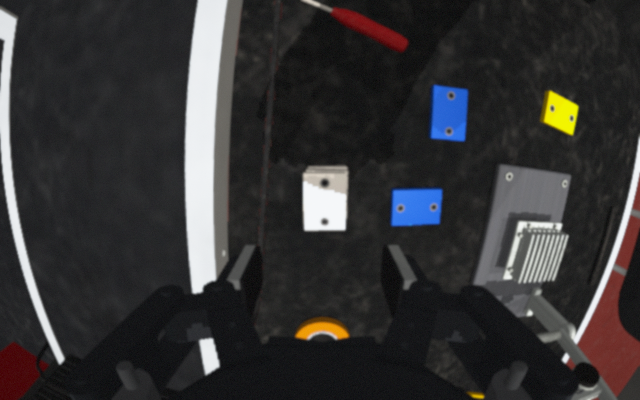

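The pile is centred between the fingers at (325,200). Its near plates are aligned, and the rail edge is at column 237. I'll check the rail clearance, then descend and grasp.

```bash
python3 - <<'E'
from h import *
T=T_cam('wrist')
for z in (0,.05): print(atz('wrist',T,(238,200),z),atz('wrist',T,(220,260),z))
C=np.array([atz('wrist',T,p,.04) for p in [(303,187),(348,187),(346,231),(304,232)]]); print(C)
E
python3 -m pendant '0 0 0.04 0 0 -0.004 0.06;0 0 0.08 0 0 -0.004 0.06;0 0 0.1 0 0 -0.004 0.06;0 0 0.108 0 0 -0.004 0.06;0 0 0.108 0 0 -0.004 0.06;0 0 0.108 0 0 -0.004 0.03;0 0 0.108 0 0 -0.004 0.03;0 0 0.108 0 0 -0.004 0.03;0 0 0.108 0 0 -0.004 0.03;0 0 0.108 0 0 -0.004 0.03' 30
```

```text
[ 0.49598378 -0.3201122   0.        ] [ 0.57219721 -0.34341527  0.        ]
[ 0.48063571 -0.30693677  0.05      ] [ 0.54482476 -0.32656325  0.05      ]
[[ 0.46619252 -0.2482661   0.04      ]
 [ 0.46275284 -0.20697487  0.04      ]
 [ 0.50613296 -0.20422372  0.04      ]
 [ 0.51047828 -0.2444233   0.04      ]]
time: 5.17
ee_pos: [0.4707, -0.2306, 0.0319]
ee_rot: [-0.046, 0.999, -0.0, 0.001]
ft_force: [0.1, -0.1, -0.0]
gripper_width: 0.0302
finger_force: 0.0
```

```bash
python3 - <<'E'
from h import *
T,im=snap('wrist','e_wrist'); T2,im2=snap('side','e_side')
c=np.zeros((600,800,3),np.uint8); c[:400,:640]=im[:,:,::-1]
p=proj('side',T2,(0.475,-0.23,0.04)).astype(int); print(p)
s=im2[max(p[1]-40,0):p[1]+40,p[0]-60:p[0]+60,::-1]; s=cv2.resize(s,None,fx=4,fy=4)[:,:480]
c[280:600,320:800]=s[:320]; cv2.imwrite('pics/e.png',c)
E
```

```text
[363 270]
```

View pics/e.png

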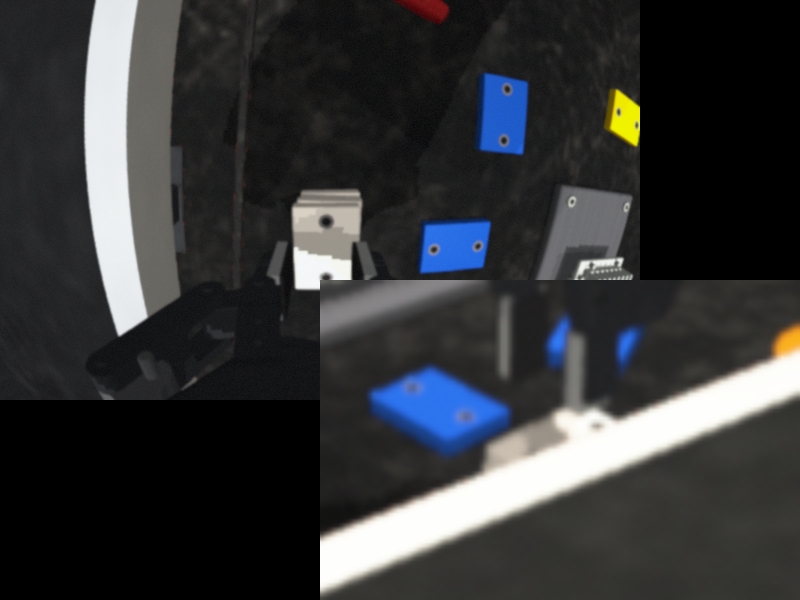

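The fingers closed just above the top plate, with no contact: the plate spans columns 293–361 in the wrist view, and the side crop shows the tips at its top edge. I'll reopen and go lower in small steps.

```bash
python3 -m pendant '0 0 0 0 0 0 0.055;0 0 0 0 0 0 0.055;0 0 0 0 0 0 0.055;0 0 0.004 0 0 0 0.055;0 0 0.004 0 0 0 0.055;0 0 0.004 0 0 0 0.032;0 0 0.004 0 0 0 0.032;0 0 0.004 0 0 0 0.032;0 0 0.004 0 0 0 0.032;0 0 0.004 0 0 0 0.032' 30
```

```text
time: 6.1
ee_pos: [0.4702, -0.2304, 0.0272]
ee_rot: [-0.046, 0.999, -0.0, 0.0]
ft_force: [0.8, 0.4, 0.2]
gripper_width: 0.032
finger_force: 0.0
```

```bash
python3 - <<'E'
from h import *
np.set_printoptions(precision=4,suppress=True)
H=np.array(vision.get_calibration('wrist')['hand_eye']); print(H)
def tool(uv,x):
    o,d=ray('wrist',H,uv); return o+d*(x-o[0])/d[0]
print('open60',tool((259,250),.011),tool((383,248),.011))
print('30',tool((286,243),.011),tool((357,243),.011))
T,im=snap('wrist')
cv2.imwrite('pics/f.png',cv2.resize(im[150:400,200:440,::-1],None,fx=2.3,fy=2.3,interpolation=cv2.INTER_CUBIC))
for P in [(.011,.016,0),(.011,-.016,0),(.011,.016,-.0187)]: print(P,proj('wrist',H,P))
E
```

```text
[[-0.0006 -0.96   -0.2801  0.0716]
 [ 1.     -0.0004 -0.001  -0.0001]
 [ 0.0009 -0.2801  0.96   -0.1778]
 [ 0.      0.      0.      1.    ]]
open60 [ 0.011  -0.0291 -0.0493] [ 0.011   0.0287 -0.047 ]
30 [ 0.011  -0.0174 -0.0408] [ 0.011   0.017  -0.0408]
(0.011, 0.016, 0) [348.1685 215.9022]
(0.011, -0.016, 0) [295.5175 215.921 ]
(0.011, 0.016, -0.0187) [350.91   226.8385]
```

View pics/f.png

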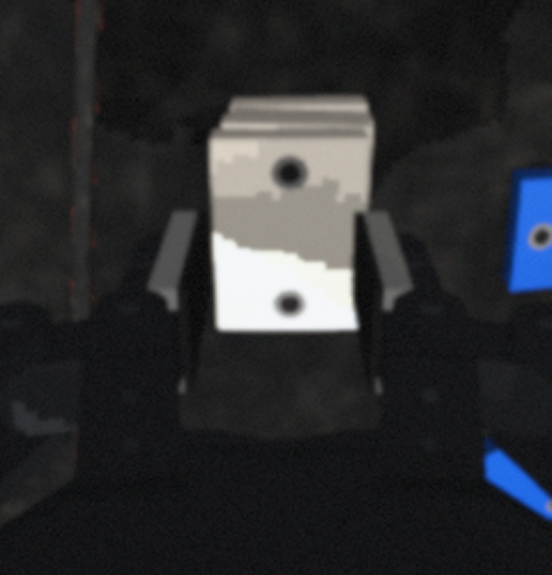

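```bash
python3 - <<'E'
from h import *
np.set_printoptions(precision=1,suppress=True)
T2,im2=snap('side')
for s in (-1,1):
  for z in (0.0315,.042,.052,.062,.072,.082): print(s,z,proj('side',T2,(0.4707,-.2306+s*.016,z)))
p=(363,255); s=im2[p[1]-50:p[1]+40,p[0]-60:p[0]+60,::-1]
cv2.imwrite('pics/g.png',cv2.resize(s,None,fx=6,fy=6,interpolation=cv2.INTER_CUBIC))
E
```

```text
-1 0.0315 [367.4 280.3]
-1 0.042 [367.5 274.8]
-1 0.052 [367.7 269.6]
-1 0.062 [367.8 264.2]
-1 0.072 [368.  258.8]
-1 0.082 [368.1 253.4]
1 0.0315 [355.3 271.9]
1 0.042 [355.4 266.6]
1 0.052 [355.5 261.5]
1 0.062 [355.6 256.3]
1 0.072 [355.6 251.1]
1 0.082 [355.7 245.8]
```

View pics/g.png

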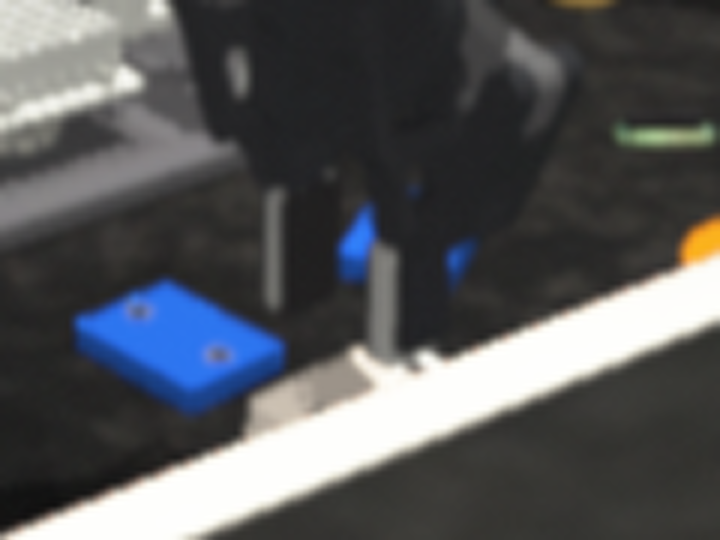

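Both tips appear about 33 mm above the reported TCP: the near tip is at pixel (367,265), which is z≈0.061 against a TCP z of 0.027. I'll calibrate the tip by gently touching the plate top at z=0.040.

```bash
python3 -m pendant '0 0 0.013 0 0 0 0.032;0 0 0.014 0 0 0 0.032;0 0 0.015 0 0 0 0.032;0 0 0.016 0 0 0 0.032;0 0 0.016 0 0 0 0.032'; python3 -m pendant '0 0 0.001 0 0 0 0.032;0 0 0.002 0 0 0 0.032;0 0 0.002 0 0 0 0.032';python3 -m pendant '0 0 0.001 0 0 0 0.032;0 0 0.002 0 0 0 0.032;0 0 0.002 0 0 0 0.032'
```

```text
time: 6.62
ee_pos: [0.4703, -0.2304, 0.0113]
ee_rot: [-0.046, 0.999, -0.0, 0.0]
ft_force: [-0.4, 0.9, 0.7]
gripper_width: 0.032
finger_force: 0.0
time: 6.87
ee_pos: [0.4702, -0.2304, 0.0091]
ee_rot: [-0.046, 0.999, -0.0, 0.0]
ft_force: [0.8, 0.8, 0.7]
gripper_width: 0.032
finger_force: 0.0
time: 7.12
ee_pos: [0.4701, -0.2303, 0.0069]
ee_rot: [-0.046, 0.999, 0.0, -0.0]
ft_force: [0.7, -0.1, -0.4]
gripper_width: 0.0319
finger_force: 0.0
```

```bash
python3 -m pendant '0 0 0.001 0 0 0 0.032;0 0 0.002 0 0 0 0.032;0 0 0.002 0 0 0 0.032';python3 -m pendant '0 0 0.001 0 0 0 0.032;0 0 0.0015 0 0 0 0.032;0 0 0.0015 0 0 0 0.032'
```

```text
time: 7.37
ee_pos: [0.4701, -0.2304, 0.0049]
ee_rot: [-0.046, 0.999, 0.0, -0.0]
ft_force: [-0.1, -0.1, -0.4]
gripper_width: 0.032
finger_force: 0.0
time: 7.62
ee_pos: [0.4701, -0.2304, 0.0035]
ee_rot: [-0.046, 0.999, 0.0, -0.0]
ft_force: [-0.1, 0.3, -0.9]
gripper_width: 0.032
finger_force: 0.0
```

```bash
python3 - <<'E'
from h import *
np.set_printoptions(precision=1,suppress=True)
T2,im2=snap('side'); T,im=snap('wrist')
for s in (-1,1):
  for z in (.03,.035,.04,.045,.05): print(s,z,proj('side',T2,(0.4597,-.2306+s*.022,z)))
s=im2[225:305,303:423,::-1]
c=np.zeros((600,800,3),np.uint8); c[:400,:600]=cv2.resize(s,(600,400),interpolation=cv2.INTER_CUBIC)
c[300:600,480:800]=cv2.resize(im[190:310,250:378,::-1],(320,300),interpolation=cv2.INTER_CUBIC)
cv2.imwrite('pics/i.png',c)
E
```

```text
-1 0.03 [364.5 284.9]
-1 0.035 [364.6 282.3]
-1 0.04 [364.7 279.7]
-1 0.045 [364.7 277. ]
-1 0.05 [364.8 274.3]
1 0.03 [348.1 273.1]
1 0.035 [348.1 270.6]
1 0.04 [348.1 268.1]
1 0.045 [348.2 265.5]
1 0.05 [348.2 262.9]
```

View pics/i.png

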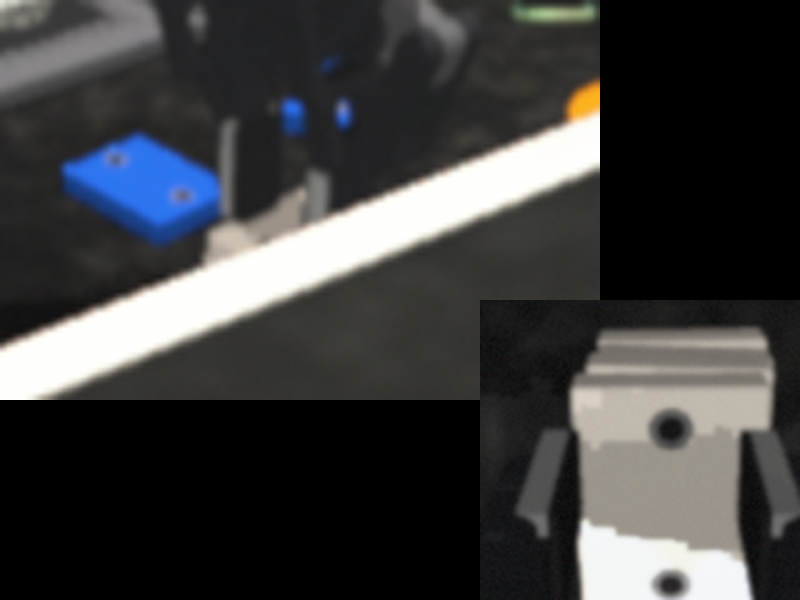

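The side crop puts the far tip at about (349,269), z≈0.04, so contact should be close. I'll continue in 1 mm steps.

```bash
for i in 1 ; do python3 -m pendant '0 0 0.001 0 0 0 0.032;0 0 0.001 0 0 0 0.032'; python3 -m pendant '0 0 0.001 0 0 0 0.032;0 0 0.001 0 0 0 0.032'; python3 -m pendant '0 0 0.001 0 0 0 0.032;0 0 0.001 0 0 0 0.032'; done
```

```text
time: 7.88
ee_pos: [0.4703, -0.2304, 0.0026]
ee_rot: [-0.046, 0.999, -0.0, 0.0]
ft_force: [0.9, -0.8, -0.8]
gripper_width: 0.032
finger_force: 0.0
time: 8.05
ee_pos: [0.4704, -0.2305, 0.0025]
ee_rot: [-0.046, 0.999, -0.0, 0.0]
ft_force: [-6.0, 2.3, 16.1]
gripper_width: 0.0319
finger_force: 8.4
time: 8.22
ee_pos: [0.4705, -0.2305, 0.0023]
ee_rot: [-0.046, 0.999, -0.0, 0.001]
ft_force: [-11.3, 5.3, 34.1]
gripper_width: 0.032
finger_force: 17.2
```

Contact is at TCP z≈0.0026, so the tips sit about 37 mm behind the TCP at this opening. I'll back off, open, go down to overlap about 8 mm of the top plate, and close.

```bash
python3 -m pendant '0 0 -0.006 0 0 0 0.032;0 0 -0.006 0 0 0 0.055;0 0 -0.006 0 0 0 0.055;0 0 -0.006 0 0 0 0.055;0 0 0.003 0 0 0 0.055;0 0 0.0067 0 0 0 0.055;0 0 0.0067 0 0 0 0.055' 30
python3 -m pendant '0 0 0 0 0 0 0.032;0 0 0 0 0 0 0.032;0 0 0 0 0 0 0.032;0 0 0 0 0 0 0.032;0 0 0 0 0 0 0.032;0 0 0 0 0 0 0.032' 30
```

```text
time: 8.8
ee_pos: [0.4692, -0.2299, -0.0077]
ee_rot: [-0.046, 0.999, 0.001, -0.001]
ft_force: [0.4, 0.5, -0.7]
gripper_width: 0.055
finger_force: 0.0
time: 9.3
ee_pos: [0.4702, -0.2304, -0.006]
ee_rot: [-0.046, 0.999, -0.0, 0.0]
ft_force: [-0.2, 0.1, -0.2]
gripper_width: 0.0387
finger_force: 30.2
```

Gripped at 38.7 mm with 30 N. I'll lift and move to a viewpoint beside the fixture.

```bash
python3 -m pendant '0 0 -0.02 0 0 0 0.032;0 0 -0.06 0 0 0 0.032;0 0 -0.1 0 0 0 0.032;0 0 -0.1 0 0 0 0.032' 30
python3 -c "
from h import *
to((0.43,-0.07,0.095),181.4)"
```

```text
time: 9.63
ee_pos: [0.4733, -0.2319, 0.1009]
ee_rot: [-0.046, 0.999, -0.002, 0.004]
ft_force: [2.4, -0.2, 1.4]
gripper_width: 0.0391
finger_force: 30.5
shift [0.0283 0.1653 0.0049] rot [-0.0044  0.0078  0.0678] rows 4.0
```

```bash
python3 -m pendant '0.026 0.165 0 0 0 0.068 0.032;0.026 0.165 0 0 0 0.068 0.032;0.026 0.165 0 0 0 0.068 0.032;0.026 0.165 0 0 0 0.068 0.032;0.026 0.165 0 0 0 0.068 0.032;0.026 0.165 0 0 0 0.068 0.032;0.026 0.165 0 0 0 0.068 0.032' 30
python3 - <<'E'
from h import *
np.set_printoptions(precision=4,suppress=True)
T,im=snap('wrist'); print(T[:3,3])
for t in ['fixture','heat_sink','shut_foot','plate_4','gate_handle']:
    for d in vision.tip_of('wrist',t)[:2]: print(t,round(d['confidence'],2),w(T,d['point']))
for c in ('scene','side'):
    Tc,_=snap(c)
    for t in ['fixture','heat_sink','shut_foot']:
        for d in vision.tip_of(c,t)[:1]: print(c,t,round(d['confidence'],2),w(Tc,d['point']))
cv2.imwrite('pics/j.png',im[:,:,::-1])
c=np.zeros((600,800,3),np.uint8)
c[:400,:640]=im[:,:,::-1]; cr=cv2.resize(im[60:210,440:640,::-1],(560,420),interpolation=cv2.INTER_CUBIC)
c[180:600,240:800]=cr
cv2.imwrite('pics/j2.png',c); np.save('Tj.npy',T)
E
```

```text
time: 10.22
ee_pos: [0.4295, -0.0686, 0.0942]
ee_rot: [-0.013, 1.0, -0.0, 0.0]
ft_force: [0.2, -0.3, -0.9]
gripper_width: 0.0391
finger_force: 30.6
[ 0.3578 -0.0704  0.2719]
heat_sink 0.64 [0.5145 0.0318 0.0368]
shut_foot 0.44 [ 0.437  -0.0695  0.1283]
plate_4 0.94 [ 0.4751 -0.2259  0.0177]
plate_4 0.88 [ 0.4373 -0.0674  0.1315]
gate_handle 0.5 [ 0.4747 -0.2248 -0.0007]
scene heat_sink 0.81 [0.5209 0.0342 0.0392]
scene shut_foot 0.75 [0.5189 0.0337 0.0711]
side fixture 0.97 [ 0.5122  0.0271 -0.0015]
side heat_sink 0.68 [0.5153 0.0311 0.0367]
```

View pics/j.png

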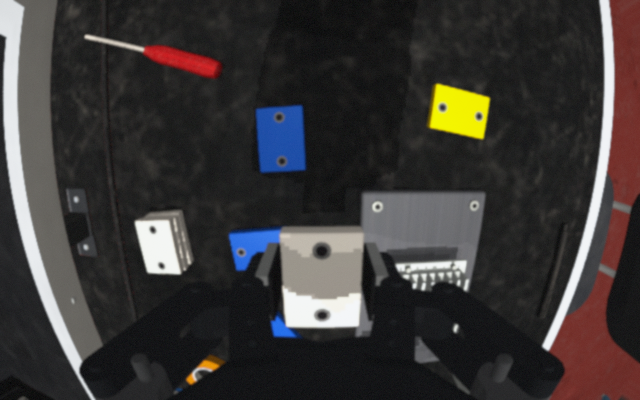

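This last view shows the plate held squarely, with holes at (321,251) and (321,315), and the fixture's near edge at (362,192) to (485,192). I've now used all 10 picture views, so from here I work on numbers only.

```bash
python3 - <<'E'
from h import *
np.set_printoptions(precision=4,suppress=True)
T=np.load('Tj.npy'); im=cv2.imread('pics/j.png')
a=atz('wrist',T,(362,192),.012);b=atz('wrist',T,(485,192),.012)
print(a,b,np.linalg.norm(b-a),'yaw',np.degrees(np.arctan2(*(b-a)[1::-1]))-90)
m=(a+b)/2; u=np.r_[b-a][:2]/np.linalg.norm(b-a); n=np.array([u[1],-u[0]]); print('origin',m[:2]+n*.0955)
s=[atz('wrist',T,p,.012) for p in [(377.5,207),(474.5,205.5)]]; print('screws',s)
for z in (.055,.06,.065): print(z,atz('wrist',T,(397,264),z),atz('wrist',T,(467,262),z))
# subpixel row of front edge
g=cv2.cvtColor(im,cv2.COLOR_BGR2GRAY).astype(float)
for c in (400,425,450): 
    p=np.diff(cv2.GaussianBlur(g,(5,5),0)[180:205,c]); print(c,180+p.argmax())
E
```

```text
[ 0.4238 -0.0338  0.012 ] [0.4199 0.0871 0.012 ] 0.12094804067130115 yaw 1.844218295065673
origin [0.5173 0.0298]
screws [array([ 0.4371, -0.019 ,  0.012 ]), array([0.4336, 0.0775, 0.012 ])]
0.055 [ 0.4715 -0.0072  0.055 ] [0.4713 0.0562 0.055 ]
0.06 [ 0.4689 -0.0086  0.06  ] [0.4687 0.0533 0.06  ]
0.065 [ 0.4663 -0.0101  0.065 ] [0.4661 0.0503 0.065 ]
400 191
425 191
450 191
```

```bash
python3 -c "
from h import *
to((0.5095,0.0295,0.034),181.6)"
```

```text
shift [-0.0827  0.096   0.0599] rot [ 0.     -0.     -0.0037] rows 3.4
```

```bash
python3 -m pendant '-0.027 0.032 0 0 0 -0.004 0.032;-0.054 0.064 0 0 0 -0.004 0.032;-0.083 0.096 0 0 0 -0.004 0.032;-0.083 0.096 0.03 0 0 -0.004 0.032;-0.083 0.096 0.05 0 0 -0.004 0.032;-0.083 0.096 0.06 0 0 -0.004 0.032;-0.083 0.096 0.06 0 0 -0.004 0.032;-0.083 0.096 0.06 0 0 -0.004 0.032' 30
python3 -c "
from h import *
to((0.5095,0.0295,0.026),181.6)"
```

```text
time: 11.58
ee_pos: [0.5095, 0.0292, 0.0343]
ee_rot: [-0.014, 1.0, -0.0, -0.0]
ft_force: [-0.1, -1.1, 0.3]
gripper_width: 0.039
finger_force: 30.6
shift [-0.      0.0003  0.0083] rot [-0.     -0.0005 -0.0002] rows 0.2
```

```bash
python3 -m pendant '0 0 0.002 0 0 0 0.032;0 0 0.004 0 0 0 0.032;0 0 0.004 0 0 0 0.032';python3 -m pendant '0 0 0.001 0 0 0 0.032;0 0 0.0015 0 0 0 0.032;0 0 0.0015 0 0 0 0.032'
```

```text
time: 11.83
ee_pos: [0.5102, 0.0293, 0.0305]
ee_rot: [-0.014, 1.0, 0.0, 0.001]
ft_force: [-0.1, 0.4, -0.2]
gripper_width: 0.0392
finger_force: 30.6
time: 12.08
ee_pos: [0.5098, 0.0295, 0.0285]
ee_rot: [-0.014, 1.0, 0.0, 0.0]
ft_force: [0.7, 0.5, -1.2]
gripper_width: 0.039
finger_force: 30.6
```

```bash
python3 -m pendant '0 0 0.001 0 0 0 0.032;0 0 0.001 0 0 0 0.032';python3 -m pendant '0 0 0.001 0 0 0 0.032;0 0 0.001 0 0 0 0.032';python3 -m pendant '0 0 0.001 0 0 0 0.032;0 0 0.001 0 0 0 0.032' | tee /tmp/o; grep ft /tmp/o
```

```text
time: 12.25
ee_pos: [0.5097, 0.0295, 0.0273]
ee_rot: [-0.014, 1.0, 0.0, -0.0]
ft_force: [0.2, 0.2, -0.4]
gripper_width: 0.0387
finger_force: 30.6
time: 12.42
ee_pos: [0.5097, 0.0295, 0.0262]
ee_rot: [-0.014, 1.0, -0.0, -0.0]
ft_force: [0.1, 0.1, -0.0]
gripper_width: 0.0389
finger_force: 30.6
time: 12.58
ee_pos: [0.5097, 0.0295, 0.0252]
ee_rot: [-0.014, 1.0, -0.0, -0.0]
ft_force: [0.1, 0.2, -0.4]
gripper_width: 0.0389
finger_force: 30.6
ft_force: [0.1, 0.2, -0.4]
```

```bash
python3 -m pendant '0 0 0.001 0 0 0 0.032;0 0 0.001 0 0 0 0.032';python3 -m pendant '0 0 0.001 0 0 0 0.032;0 0 0.001 0 0 0 0.032'
```

```text
time: 12.75
ee_pos: [0.5097, 0.0295, 0.0243]
ee_rot: [-0.014, 1.0, 0.0, -0.0]
ft_force: [0.2, 0.2, -0.6]
gripper_width: 0.0389
finger_force: 30.6
time: 12.92
ee_pos: [0.5097, 0.0295, 0.0233]
ee_rot: [-0.014, 1.0, -0.0, -0.0]
ft_force: [-1.1, 0.3, -0.6]
gripper_width: 0.0389
finger_force: 30.6
```

```bash
grep . /dev/null; python3 -c "
from h import *
o=monitor.get_obs(); print(o['ee_pos'],o['ft_force'])"
```

```text
[0.50972582 0.0294735  0.023254  ] [-1.06534356  0.27885024 -0.60982847]
```

```bash
python3 -m pendant '0 0 0.001 0 0 0 0.032;0 0 0.001 0 0 0 0.032';python3 -m pendant '0 0 0.001 0 0 0 0.032;0 0 0.001 0 0 0 0.032'
```

```text
time: 13.08
ee_pos: [0.5098, 0.0295, 0.023]
ee_rot: [-0.014, 1.0, 0.0, 0.0]
ft_force: [-5.2, -0.5, 13.8]
gripper_width: 0.0391
finger_force: 32.0
time: 13.25
ee_pos: [0.5101, 0.0295, 0.0227]
ee_rot: [-0.014, 1.0, 0.0, 0.001]
ft_force: [-8.7, -0.9, 24.4]
gripper_width: 0.0388
finger_force: 33.6
```

Contact is at TCP z=0.0231, so the fin tops are at about 0.059. One plate gives 0.069 and two give 0.079, which is 7 mm above the relaxed foot, so two plates are needed. I'll unload, release and rise.

```bash
python3 -m pendant '0 0 -0.0017 0 0 0 0.032;0 0 -0.0017 0 0 0 0.032;0 0 -0.0017 0 0 0 0.06;0 0 -0.0017 0 0 0 0.06;0 0 -0.0017 0 0 0 0.06;0 0 -0.0017 0 0 0 0.06;0 0 -0.0017 0 0 0 0.06' 30
python3 -m pendant '0 0 -0.02 0 0 0 0.06;0 0 -0.06 0 0 0 0.06;0 0 -0.07 0 0 0 0.06;0.08 0 -0.07 0 0 0 0.06;0.08 0 -0.07 0 0 0 0.06;0.08 0 -0.07 0 0 0 0.06;0.08 0 -0.07 0 0 0 0.06' 
python3 - <<'E'
from h import *
np.set_printoptions(precision=4,suppress=True)
def ang(T,m,z):
    (c,s,a)=cv2.minAreaRect(np.argwhere(m)[:,::-1].astype(np.float32))
    P=np.array([atz('wrist',T,q,z) for q in cv2.boxPoints((c,s,a))]); return P
for c in ('wrist','scene'):
    T,im=snap(c,'k_'+c); np.save(f'Tk_{c}.npy',T)
    for t in ['plate_4','heat_sink']:
        for d in vision.tip_of(c,t)[:4]: print(c,t,round(d['confidence'],2),w(T,d['point']))
    for k in vision.outline_of(c,'plate_4')[:5]:
        m=k['pixels']; uv=np.argwhere(m).mean(0)[::-1]; print(m.sum(),uv,im[m].mean(0).round())
to((0.470,-0.2307,0.05),185)
E
```

```text
time: 13.83
ee_pos: [0.5097, 0.0295, 0.023]
ee_rot: [-0.014, 1.0, -0.0, -0.0]
ft_force: [-0.1, 0.3, 0.9]
gripper_width: 0.0597
finger_force: 0.0
time: 14.42
ee_pos: [0.4284, 0.0272, 0.0933]
ee_rot: [-0.014, 1.0, 0.0, 0.0]
ft_force: [0.5, 0.7, 0.1]
gripper_width: 0.0599
finger_force: 0.0
wrist plate_4 0.93 [ 0.4842 -0.1292  0.0001]
wrist plate_4 0.93 [ 0.3819 -0.1026 -0.0046]
wrist plate_4 0.93 [0.3477 0.0552 0.0003]
wrist plate_4 0.89 [ 0.4759 -0.2262  0.0015]
wrist heat_sink 0.74 [0.5148 0.0357 0.0354]
3009 [355.8288 104.2841] [242. 224.  10.]
1775 [172.3008 243.7904] [ 54. 126. 231.]
2417 [321.633  314.3149] [242. 241. 240.]
2506 [180.5235 140.6229] [ 63. 138. 235.]
355 [104.1099 233.7042] [160. 155. 146.]
scene plate_4 0.9 [ 0.3808 -0.1072  0.0021]
scene plate_4 0.87 [0.5219 0.0307 0.0612]
scene plate_4 0.8 [ 0.4883 -0.128   0.0009]
scene plate_4 0.64 [ 0.479  -0.2222  0.0051]
scene heat_sink 0.76 [0.5173 0.0315 0.0386]
554 [421.2292 254.6913] [ 46.  86. 174.]
369 [417.9973 199.7263] [212. 208. 203.]
565 [319.3168 227.046 ] [218. 216. 214.]
753 [380.7078 309.5392] [184. 152.  50.]
102 [415.4314 211.4216] [140. 133. 126.]
shift [-0.0325 -0.259   0.043 ] rot [-0.     -0.0002 -0.0591] rows 6.3
```

```bash
python3 -m pendant '-0.033 -0.259 0 0 0 -0.059 0.06;-0.033 -0.259 0 0 0 -0.059 0.06;-0.033 -0.259 0 0 0 -0.059 0.06;-0.033 -0.259 0 0 0 -0.059 0.06;-0.033 -0.259 0 0 0 -0.059 0.06;-0.033 -0.259 0 0 0 -0.059 0.06;-0.033 -0.259 0 0 0 -0.059 0.06;-0.033 -0.259 0 0 0 -0.059 0.06;-0.033 -0.259 0 0 0 -0.059 0.06'
cat > q.py <<'E'
from h import *
np.set_printoptions(precision=4,suppress=True)
def plate(im,T,z,c0):
    "quad of white plate top, and dark holes inside, near world point c0"
    g=cv2.cvtColor(im,cv2.COLOR_RGB2GRAY); hsv=cv2.cvtColor(im,cv2.COLOR_RGB2HSV)
    b=((g>95)&(hsv[...,1]<60)).astype(np.uint8)
    u,v=proj('wrist',T,c0).astype(int)
    n,l=cv2.connectedComponents(b); lab=np.bincount(l[v-12:v+13,u-12:u+13].ravel())[1:].argmax()+1
    m=(l==lab).astype(np.uint8)
    cs,hi=cv2.findContours(m,cv2.RETR_CCOMP,cv2.CHAIN_APPROX_NONE)
    for c,h in zip(cs,hi[0]):
        A=cv2.contourArea(c)
        if h[3]>=0 and A>8: M=cv2.moments(c); p=(M['m10']/M['m00'],M['m01']/M['m00']); print('hole',np.round(p,1),A,atz('wrist',T,p,z))
        elif h[3]<0 and A>100:
            q=cv2.approxPolyDP(cv2.convexHull(c),4,True)[:,0]; print('area',A); [print(' corner',p,atz('wrist',T,p,z)) for p in q]
E
python3 - <<'E'
from q import *
im=cv2.imread('pics/k_wrist.png')[:,:,::-1].copy(); print('placed'); plate(im,np.load('Tk_wrist.npy'),.069,(.517,.03,.069))
T,im=snap('wrist','l_wrist'); print('pile'); plate(im,T,.03,(.478,-.23,.03))
for d in vision.tip_of('wrist','plate_4')[:4]: print(round(d['confidence'],2),w(T,d['point']))
print(monitor.get_obs()['ee_pos'])
E
```

```text
time: 15.57
ee_pos: [0.4699, -0.231, 0.0926]
ee_rot: [-0.043, 0.999, 0.0, -0.0]
ft_force: [0.2, 0.0, -0.5]
gripper_width: 0.06
finger_force: 0.0
placed
area 18243.0
 corner [390 191] [0.4066 0.0732 0.069 ]
 corner [415 279] [0.4759 0.1008 0.069 ]
 corner [378 340] [0.5377 0.0785 0.069 ]
 corner [311 341] [0.5388 0.0211 0.069 ]
 corner [268 335] [ 0.5343 -0.0155  0.069 ]
 corner [254 193] [ 0.4106 -0.0198  0.069 ]
hole [321.3 305.1] 16.5 [0.5    0.0288 0.069 ]
hole [323.2 256.2] 862.0 [0.4566 0.029  0.069 ]
pile
area 3418.0
 corner [350 175] [ 0.4442 -0.2107  0.03  ]
 corner [350 244] [ 0.5033 -0.204   0.03  ]
 corner [303 245] [ 0.5076 -0.2438  0.03  ]
 corner [303 180] [ 0.4515 -0.2475  0.03  ]
 corner [312 175] [ 0.4469 -0.2407  0.03  ]
hole [326.5 235.5] 23.0 [ 0.4972 -0.2247  0.03  ]
hole [327.4 191.6] 63.5 [ 0.4593 -0.2274  0.03  ]
0.87 [0.3471 0.0552 0.0013]
0.75 [ 0.4842 -0.1304 -0.0008]
0.74 [ 0.3784 -0.1029 -0.004 ]
0.73 [ 0.4786 -0.2233  0.018 ]
[ 0.47   -0.2297  0.0929]
```

The placed plate's near hole is at (0.500,0.029), so its centre is about (0.519,0.029), which is good. The next plate is at (0.478,-0.226), yaw 4°.

```bash
python3 -c "
from h import *
to((0.4703,-0.2266,-0.016),184.1)"
```

```text
shift [-0.0007  0.003   0.1089] rot [ 0.0006 -0.0004  0.0164] rows 2.6
```

```bash
python3 -m pendant '-0.001 0.003 0.03 0 0 0.016 0.058;-0.001 0.003 0.065 0 0 0.016 0.058;-0.001 0.003 0.095 0 0 0.016 0.058;-0.001 0.003 0.105 0 0 0.016 0.058;-0.001 0.003 0.1085 0 0 0.016 0.058;-0.001 0.003 0.1085 0 0 0.016 0.058' 30
python3 -m pendant '0 0 0 0 0 0 0.032;0 0 0 0 0 0 0.032;0 0 0 0 0 0 0.032;0 0 0 0 0 0 0.032;0 0 0 0 0 0 0.032;0 0 0 0 0 0 0.032' 30
```

```text
time: 16.17
ee_pos: [0.4709, -0.227, -0.015]
ee_rot: [-0.036, 0.999, 0.0, -0.0]
ft_force: [0.1, 0.4, 0.4]
gripper_width: 0.058
finger_force: 0.0
time: 16.67
ee_pos: [0.4722, -0.228, -0.0135]
ee_rot: [-0.036, 0.999, -0.0, 0.001]
ft_force: [-0.8, 2.2, 6.4]
gripper_width: 0.0389
finger_force: 29.5
```

```bash
python3 -m pendant '0 0 0 0 0 0 0.032;0 0 0 0 0 0 0.032' 30;  python3 -m pendant '0 0 -0.004 0 0 0 0.032;0 0 -0.008 0 0 0 0.032;0 0 -0.008 0 0 0 0.032' 30
python3 - <<'E'
from q import *
T,im=snap('wrist','m_wrist'); 
for d in vision.tip_of('wrist','plate_4')[:5]: print(round(d['confidence'],2),w(T,d['point']))
print(T[:3,3]); plate(im,T,.04,(.478,-.227,.04))
E
```

```text
time: 16.83
ee_pos: [0.4721, -0.228, -0.0135]
ee_rot: [-0.036, 0.999, -0.0, 0.001]
ft_force: [-1.3, 2.7, 6.4]
gripper_width: 0.0389
finger_force: 29.5
time: 17.08
ee_pos: [0.4718, -0.2281, -0.0058]
ee_rot: [-0.036, 0.999, -0.001, 0.001]
ft_force: [-0.1, -0.4, -0.3]
gripper_width: 0.0389
finger_force: 30.4
0.89 [0.5199 0.0319 0.0582]
0.79 [ 0.477  -0.2293  0.026 ]
0.71 [ 0.3812 -0.1018 -0.0016]
0.62 [ 0.5928 -0.1114 -0.0027]
[ 0.4    -0.2331  0.1719]
area 8920.5
 corner [359 203] [ 0.4379 -0.2139  0.04  ]
 corner [365 223] [ 0.4472 -0.2101  0.04  ]
 corner [358 318] [ 0.5011 -0.2068  0.04  ]
 corner [287 319] [ 0.5044 -0.2443  0.04  ]
 corner [280 224] [ 0.4504 -0.2488  0.04  ]
 corner [295 205] [ 0.4408 -0.2423  0.04  ]
hole [321.7 306.8] 73.5 [ 0.4947 -0.2266  0.04  ]
hole [321.1 242.3] 193.0 [ 0.458  -0.2294  0.04  ]
```

```bash
python3 -m pendant '0 0 -0.03 0 0 0 0.032;0 0 -0.07 0 0 0 0.032;0 0 -0.1 0 0 0 0.032;0 0 -0.1 0 0 0 0.032;0 0 -0.1 0 0 0 0.032' 30
python3 - <<'E'
from q import *
o=monitor.get_obs(); print(o['ee_pos'],o['joint_pos'])
for c in('scene','side','wrist'):
    T,im=snap(c,'n_'+c)
    for d in vision.tip_of(c,'plate_4')[:6]: print(c,round(d['confidence'],2),w(T,d['point']))
    for k in vision.outline_of(c,'plate_4')[:6]:
        m=k['pixels']; r=np.argwhere(m); print('  ',m.sum(),r.min(0),r.max(0),im[m].mean(0).round())
plate(im,T,o['ee_pos'][2]+.046,o['ee_pos']+np.array([.008,0,.046]))
to((.43,-.07,.095),181.6)
E
```

```text
time: 17.6
ee_pos: [0.472, -0.2282, 0.0942]
ee_rot: [-0.036, 0.999, -0.001, 0.001]
ft_force: [0.2, 0.3, -0.3]
gripper_width: 0.0389
finger_force: 30.6
[ 0.472  -0.2282  0.0942] [-0.4504  0.2987 -0.1785  1.0902 -0.     -0.5215]
scene 0.94 [ 0.3816 -0.1063  0.0005]
scene 0.89 [ 0.4877 -0.1282  0.0055]
scene 0.86 [0.5196 0.029  0.0606]
scene 0.85 [0.3465 0.0563 0.0013]
scene 0.75 [ 0.4791 -0.2225  0.0122]
scene 0.74 [ 0.4848 -0.2239  0.1296]
   427 [214 371] [236 400] [ 51.  91. 183.]
   773 [294 361] [325 401] [224. 213.  75.]
   554 [242 404] [268 439] [ 44.  80. 161.]
   308 [198 329] [211 354] [ 59. 103. 201.]
   365 [194 401] [213 431] [186. 178. 170.]
   91 [206 402] [217 429] [152. 144. 137.]
side 0.93 [ 0.381  -0.1061 -0.0005]
side 0.79 [ 0.4775 -0.2275  0.1253]
side 0.77 [ 0.5951 -0.1141 -0.0009]
side 0.73 [ 0.4829 -0.1326 -0.0007]
side 0.68 [0.344  0.0521 0.002 ]
side 0.57 [0.5231 0.0272 0.0592]
   426 [252 316] [272 349] [ 43.  98. 200.]
   250 [199 291] [211 318] [235. 233. 227.]
   317 [237 218] [255 242] [235. 220.  13.]
   519 [263 261] [286 297] [ 39.  87. 181.]
   386 [
[... 364 characters left out ...]
8 362] [175. 171. 163.]
   2397 [196 398] [240 456] [ 48. 108. 213.]
   1491 [250 549] [303 591] [205. 205. 205.]
   2609 [ 77 440] [141 484] [ 38.  90. 187.]
   121 [172 302] [177 344] [127. 122. 115.]
area 9894.5
 corner [345 174] [ 0.4233 -0.2209  0.1402]
 corner [363 225] [ 0.4458 -0.2107  0.1402]
 corner [359 317] [ 0.4967 -0.2063  0.1402]
 corner [287 319] [ 0.5006 -0.2434  0.1402]
 corner [279 227] [ 0.4494 -0.2482  0.1402]
 corner [302 176] [ 0.4255 -0.2391  0.1402]
hole [321.7 306.9] 72.5 [ 0.4912 -0.226   0.1402]
hole [321.1 242.3] 195.0 [ 0.4554 -0.2288  0.1402]
hole [324.1 189.6] 59.5 [ 0.4308 -0.2292  0.1402]
shift [ 0.0292  0.16   -0.0028] rot [ 0.0004 -0.0008  0.0433] rows 3.9
```

```bash
python3 - <<'E'
from q import *
H=np.array(vision.get_calibration('wrist')['hand_eye'])
for nm,pp,zs in [('p4',[(321,251),(321,315)],(-.044,-.046,-.048)),('p3',[(321.1,242.3),(321.7,306.9)],(-.040,-.042,-.0435,-.046))]:
    for z in zs:
        a,b=[atz('wrist',H,p,z) for p in pp]; print(nm,z,(a+b)/2,np.linalg.norm(a-b))
E
python3 -m pendant '0.029 0.16 0 0 0 0.043 0.032;0.029 0.16 0 0 0 0.043 0.032;0.029 0.16 0 0 0 0.043 0.032;0.029 0.16 0 0 0 0.043 0.032;0.029 0.16 0 0 0 0.043 0.032;0.029 0.16 0 0 0 0.043 0.032' 30
python3 -c "
from h import *
to((0.5095,0.0295,0.1),181.6)"
```

```text
p4 -0.044 [-0.0107 -0.0005 -0.044 ] 0.03809706857643532
p4 -0.046 [-0.0095 -0.0004 -0.046 ] 0.03752759681514636
p4 -0.048 [-0.0083 -0.0004 -0.048 ] 0.03695812505385739
p3 -0.04 [-0.0081 -0.0002 -0.04  ] 0.03834910797110736
p3 -0.042 [-0.0069 -0.0002 -0.042 ] 0.03779250874269808
p3 -0.0435 [-0.006  -0.0002 -0.0435] 0.03737505932139116
p3 -0.046 [-0.0046 -0.0002 -0.046 ] 0.03667931028587959
time: 18.55
ee_pos: [0.4302, -0.0686, 0.0927]
ee_rot: [-0.016, 1.0, -0.0, 0.0]
ft_force: [0.4, -0.2, -0.3]
gripper_width: 0.0391
finger_force: 30.7
shift [-0.0824  0.0956 -0.0073] rot [-0.      0.0002  0.0035] rows 3.0
```

```bash
python3 -m pendant '-0.028 0.032 0 0 0 0.003 0.032;-0.056 0.064 0 0 0 0.003 0.032;-0.084 0.0955 0 0 0 0.003 0.032;-0.084 0.0955 0.03 0 0 0.003 0.032;-0.084 0.0955 0.045 0 0 0.003 0.032;-0.084 0.0955 0.05 0 0 0.003 0.032;-0.084 0.0955 0.05 0 0 0.003 0.032;-0.084 0.0955 0.05 0 0 0.003 0.032' 30
python3 -c "
from h import *
to((0.5117,0.0295,0.040),181.6)"
python3 -m pendant '0 0 0.001 0 0 0 0.032;0 0 0.002 0 0 0 0.032;0 0 0.002 0 0 0 0.032';python3 -m pendant '0 0 0.001 0 0 0 0.032;0 0 0.001 0 0 0 0.032'
```

```text
time: 19.22
ee_pos: [0.512, 0.0269, 0.0431]
ee_rot: [-0.012, 1.0, -0.0, 0.0]
ft_force: [0.6, 0.4, -0.7]
gripper_width: 0.0389
finger_force: 30.7
shift [0.0002 0.0026 0.0031] rot [-0.0001  0.0001 -0.004 ] rows 0.1
time: 19.47
ee_pos: [0.5122, 0.0274, 0.0412]
ee_rot: [-0.012, 1.0, 0.0, 0.001]
ft_force: [0.0, -0.7, -0.1]
gripper_width: 0.0389
finger_force: 30.7
time: 19.63
ee_pos: [0.5119, 0.0276, 0.0398]
ee_rot: [-0.013, 1.0, 0.0, 0.0]
ft_force: [0.7, 0.0, -0.3]
gripper_width: 0.0388
finger_force: 30.7
```

```bash
python3 -m pendant '0 0.0018 0.001 0 0 -0.003 0.032;0 0.0018 0.001 0 0 -0.003 0.032';python3 -m pendant '0 0 0.001 0 0 0 0.032;0 0 0.001 0 0 0 0.032';python3 -m pendant '0 0 0.001 0 0 0 0.032;0 0 0.001 0 0 0 0.032'
```

```text
time: 19.8
ee_pos: [0.5117, 0.0298, 0.0385]
ee_rot: [-0.014, 1.0, 0.0, -0.0]
ft_force: [-0.1, -1.1, 0.6]
gripper_width: 0.0387
finger_force: 30.7
time: 19.97
ee_pos: [0.5116, 0.0296, 0.0374]
ee_rot: [-0.014, 1.0, -0.0, -0.0]
ft_force: [0.3, 0.1, -0.9]
gripper_width: 0.0388
finger_force: 30.7
time: 20.13
ee_pos: [0.5116, 0.0295, 0.0364]
ee_rot: [-0.014, 1.0, -0.0, -0.0]
ft_force: [0.1, -0.7, -2.2]
gripper_width: 0.0389
finger_force: 30.7
```

```bash
python3 -m pendant '0 0 0.001 0 0 0 0.032;0 0 0.001 0 0 0 0.032';python3 -m pendant '0 0 0.001 0 0 0 0.032;0 0 0.001 0 0 0 0.032'
```

```text
time: 20.3
ee_pos: [0.5118, 0.0295, 0.036]
ee_rot: [-0.014, 1.0, 0.0, 0.0]
ft_force: [-2.5, 0.1, 6.9]
gripper_width: 0.039
finger_force: 31.4
time: 20.47
ee_pos: [0.5119, 0.0295, 0.0359]
ee_rot: [-0.014, 1.0, 0.0, 0.0]
ft_force: [-10.7, 0.5, 24.9]
gripper_width: 0.0385
finger_force: 33.1
```

Contact is at TCP z=0.0362, so the stack top is at about 0.0795. I'll release, retreat and check.

```bash
python3 -m pendant '0 0 -0.0017 0 0 0 0.032;0 0 -0.0017 0 0 0 0.032;0 0 -0.0017 0 0 0 0.06;0 0 -0.0017 0 0 0 0.06;0 0 -0.0017 0 0 0 0.06;0 0 -0.0017 0 0 0 0.06;0 0 -0.0017 0 0 0 0.06' 30
python3 -m pendant '0 0 -0.02 0 0 0 0.06;0 0 -0.06 0 0 0 0.06;0.03 0 -0.09 0 0 0 0.06;0.07 0 -0.11 0 0 0 0.06;0.11 0 -0.12 0 0 0 0.06;0.11 0 -0.12 0 0 0 0.06;0.11 0 -0.12 0 0 0 0.06' 
python3 - <<'E'
from q import *
for c in('scene','side','wrist'):
    T,im=snap(c,'o_'+c)
    for t in ('plate_4','gate_handle','heat_sink'):
        for d in vision.tip_of(c,t)[:6]: 
            p=w(T,d['point'])
            if p[2]>.03: print(c,t,round(d['confidence'],2),p)
for uv in [p for k in vision.outline_of('wrist','plate_4') for p in [np.argwhere(k['pixels'])]]:
    m=np.zeros((400,640),bool); m[uv[:,0],uv[:,1]]=1; c=im[m].mean(0); print(len(uv),uv.mean(0)[::-1],c.round())
    if c.min()>120 and len(uv)>500:
        b=m.astype(np.uint8); g=cv2.cvtColor(im,cv2.COLOR_RGB2GRAY)
        cs=cv2.findContours(b,cv2.RETR_EXTERNAL,cv2.CHAIN_APPROX_NONE)[0]; q=cv2.approxPolyDP(cv2.convexHull(max(cs,key=cv2.contourArea)),3,True)[:,0]
        for p in q: print('  ',p,atz('wrist',T,p,.0795),atz('wrist',T,p,.0595))
E
```

```text
time: 21.05
ee_pos: [0.5117, 0.0295, 0.0362]
ee_rot: [-0.014, 1.0, -0.0, -0.0]
ft_force: [0.2, -0.8, 0.1]
gripper_width: 0.06
finger_force: 0.0
time: 21.63
ee_pos: [0.401, 0.0264, 0.1575]
ee_rot: [-0.014, 1.0, 0.0, 0.001]
ft_force: [-0.5, 0.2, -0.1]
gripper_width: 0.0601
finger_force: 0.0
scene plate_4 0.61 [0.5236 0.0296 0.0618]
scene gate_handle 0.9 [0.6189 0.033  0.2545]
scene heat_sink 0.73 [0.5201 0.0341 0.0419]
side plate_4 0.66 [0.5198 0.0286 0.0694]
side plate_4 0.49 [0.5185 0.0268 0.0587]
side gate_handle 0.91 [0.615  0.0348 0.2518]
side heat_sink 0.64 [0.5113 0.0287 0.0379]
wrist plate_4 0.78 [0.5189 0.0311 0.068 ]
wrist heat_sink 0.74 [0.5137 0.0329 0.0349]
1807 [205.4499 158.6768] [ 58. 121. 222.]
1872 [321.3462 307.1902] [234. 235. 236.]
   [339 284] [0.485  0.0451 0.0795] [0.4972 0.0467 0.0595]
   [340 329] [0.541  0.0492 0.0795] [0.5576 0.0512 0.0595]
   [303 330] [0.5435 0.0108 0.0795] [0.5602 0.0097 0.0595]
   [302 286] [0.4883 0.0099 0.0795] [0.5007 0.0088 0.0595]
1963 [350.1921 131.0204] [218. 188.   7.]
218 [139.6468 229.6009] [123. 118. 111.]
1317 [196.5323 243.492 ] [ 45. 105. 211.]
185 [320.2108 281.0108] [133. 129. 122.]
```

The stack is square and centred, with a top-face centre of about (0.5155,0.029). The pile, blue and yellow plates have not moved. The handle is at about (0.615,0.033,0.252). I'll turn the tool so the fingers close along x and go above the bar.

```bash
python3 -m pendant '-0.04 0 -0.04 0 0 1.2 0.07;-0.04 0 -0.08 0 0 1.2 0.07;-0.04 0 -0.11 0 0 1.2 0.07;-0.04 0 -0.11 0 0 1.2 0.07;-0.04 0 -0.11 0 0 1.2 0.07;-0.04 0 -0.11 0 0 1.2 0.07;-0.04 0 -0.11 0 0 1.2 0.07;-0.04 0 -0.11 0 0 1.2 0.07;-0.04 0 -0.11 0 0 1.2 0.07;-0.04 0 -0.11 0 0 1.2 0.07'
python3 -m pendant '0 0 0 0 0 0.37 0.07;0 0 0 0 0 0.37 0.07;0 0 0 0 0 0.37 0.07;0 0 0 0 0 0.37 0.07' 
python3 - <<'E'
from h import *
np.set_printoptions(precision=4,suppress=True)
T,im=snap('wrist','p_wrist'); print(monitor.get_obs()['joint_pos'])
for d in vision.tip_of('wrist','gate_handle')[:3]: print(round(d['confidence'],2),w(T,d['point']))
to((.615,.0325,.26),91.6)
E
```

```text
time: 23.12
ee_pos: [0.4418, 0.0275, 0.2663]
ee_rot: [0.556, 0.831, 0.0, 0.0]
ft_force: [0.3, -0.2, -0.8]
gripper_width: 0.0699
finger_force: 0.0
time: 23.45
ee_pos: [0.4418, 0.0275, 0.2663]
ee_rot: [0.699, 0.715, -0.0, -0.0]
ft_force: [-0.2, 0.5, 0.3]
gripper_width: 0.0699
finger_force: 0.0
[ 0.0622  0.0933  0.0041  1.4815 -0.      1.6022]
0.61 [0.6125 0.0354 0.249 ]
0.54 [ 0.7218  0.1089 -0.0001]
0.4 [ 0.6771 -0.2126 -0.0029]
shift [-0.0008  0.1733  0.0063] rot [-0.      0.      0.0053] rows 4.2
```

```bash
python3 -m pendant '0 0.04 0 0 0 0.005 0.07;0 0.08 0 0 0 0.005 0.07;0 0.12 0 0 0 0.005 0.07;0 0.16 0 0 0 0.005 0.07;0 0.172 0 0 0 0.005 0.07;0 0.172 0 0 0 0.005 0.07;0 0.172 0.02 0 0 0.005 0.07' 
python3 - <<'E'
from h import *
np.set_printoptions(precision=4,suppress=True)
for c in ('wrist','side','scene'):
    T,im=snap(c,'q_'+c)
    for d in vision.tip_of(c,'gate_handle')[:2]: print(c,round(d['confidence'],2),w(T,d['point']))
to((.614,.0335,.200),91.6)
E
```

```text
time: 24.13
ee_pos: [0.6154, 0.0326, 0.248]
ee_rot: [0.697, 0.717, 0.001, 0.001]
ft_force: [1.0, -0.2, 1.4]
gripper_width: 0.0701
finger_force: 0.0
wrist 0.72 [0.6113 0.033  0.2508]
wrist 0.57 [0.5175 0.0292 0.0668]
side 0.75 [0.6151 0.0324 0.2534]
side 0.67 [0.5229 0.0255 0.0575]
scene 0.9 [0.6178 0.0333 0.2544]
scene 0.36 [ 0.4824 -0.2211  0.0036]
shift [0.0009 0.0004 0.0477] rot [ 0.0014 -0.     -0.0028] rows 1.1
```

```bash
python3 -m pendant '0.001 0 0.015 0 0 0 0.07;0.001 0 0.03 0 0 0 0.07;0.001 0 0.042 0 0 0 0.07;0.001 0 0.047 0 0 0 0.07;0.001 0 0.047 0 0 0 0.07' 20
python3 -m pendant '0 0 0 0 0 0 0.03;0 0 0 0 0 0 0.03;0 0 0 0 0 0 0.03;0 0 0 0 0 0 0.03;0 0 0 0 0 0 0.03;0 0 0 0 0 0 0.005;0 0 0 0 0 0 0.005;0 0 0 0 0 0 0.005;0 0 0 0 0 0 0.005' 20
```

```text
time: 24.85
ee_pos: [0.6132, 0.0335, 0.1992]
ee_rot: [0.698, 0.716, -0.0, -0.0]
ft_force: [-0.3, 0.1, 0.3]
gripper_width: 0.0699
finger_force: 0.0
time: 25.6
ee_pos: [0.6138, 0.0336, 0.1995]
ee_rot: [0.699, 0.716, 0.0, 0.0]
ft_force: [-0.0, -0.0, 2.1]
gripper_width: 0.011
finger_force: 20.7
```

The bar is gripped (11 mm opening, about 20 N). I'll swing the gate along its arc in parts and check the force.

```bash
python3 -m pendant '0 -0.0135 0 0 0 0 0.005;0 -0.027 0.0008 0 0 0 0.005;0 -0.04 0.003 0 0 0 0.005;0 -0.053 0.0065 0 0 0 0.005;0 -0.066 0.011 0 0 0 0.005;0 -0.078 0.0167 0 0 0 0.005;0 -0.078 0.0167 0 0 0 0.005' 40
```

```text
time: 26.18
ee_pos: [0.5337, 0.0313, 0.1821]
ee_rot: [0.699, 0.715, -0.001, -0.0]
ft_force: [-0.7, -3.4, -1.6]
gripper_width: 0.0101
finger_force: 40.6
```

```bash
python3 -m pendant '0 -0.012 0.007 0 0 0 0.005;0 -0.023 0.0146 0 0 0 0.005;0 -0.033 0.0235 0 0 0 0.005;0 -0.0424 0.033 0 0 0 0.005;0 -0.051 0.0435 0 0 0 0.005;0 -0.051 0.0435 0 0 0 0.005' 40
python3 - <<'E'
from h import *
np.set_printoptions(precision=4,suppress=True)
for c in ('side','scene'):
    T,im=snap(c,'r_'+c)
    for d in vision.tip_of(c,'gate_handle')[:2]: print(c,round(d['confidence'],2),w(T,d['point']))
E
```

```text
time: 26.68
ee_pos: [0.4834, 0.0298, 0.1377]
ee_rot: [0.699, 0.715, -0.001, -0.0]
ft_force: [1.6, -5.3, -2.6]
gripper_width: 0.0104
finger_force: 42.4
side 0.82 [0.4841 0.0306 0.1947]
scene 0.66 [0.4888 0.0289 0.1957]
```

```bash
python3 -m pendant '0 -0.0077 0.011 0 0 0 0.005;0 -0.0142 0.023 0 0 0 0.005;0 -0.0196 0.0353 0 0 0 0.005;0 -0.024 0.048 0 0 0 0.005;0 -0.0271 0.061 0 0 0 0.005;0 -0.0285 0.07 0 0 0 0.005;0 -0.0285 0.07 0 0 0 0.005' 50
python3 - <<'E'
from h import *
np.set_printoptions(precision=4,suppress=True)
for c in ('side','scene'):
    T,im=snap(c,'s_'+c)
    for t in ('gate_handle','foot','plate_4'):
        for d in vision.tip_of(c,t)[:4]: print(c,t,round(d['confidence'],2),w(T,d['point']))
E
```

```text
time: 27.47
ee_pos: [0.4547, 0.029, 0.0674]
ee_rot: [0.699, 0.715, -0.002, -0.001]
ft_force: [-6.1, -6.2, -0.5]
gripper_width: 0.0101
finger_force: 51.8
side gate_handle 0.61 [0.4588 0.0298 0.1237]Traceback (most recent call last):
  File "<stdin>", line 6, in <module>
ValueError: it knows: board_small, fixture, gate_handle, heat_sink, marker_black, plate, shut_foot, tape_amber, tweezers
```

```bash
python3 -m pendant '0 -0.001 0.004 0 0 0 0.005;0 -0.0015 0.008 0 0 0 0.005;0 -0.002 0.011 0 0 0 0.005;0 -0.002 0.011 0 0 0 0.005' 60; python3 -m pendant '0 0 0.003 0 0 0 0.005;0 -0.0002 0.005 0 0 0 0.005;0 -0.0002 0.005 0 0 0 0.005' 60
```

```text
time: 27.9
ee_pos: [0.4536, 0.029, 0.0575]
ee_rot: [0.699, 0.715, -0.001, -0.0]
ft_force: [-4.7, -7.7, 1.3]
gripper_width: 0.01
finger_force: 59.1
time: 28.15
ee_pos: [0.4533, 0.0289, 0.0527]
ee_rot: [0.699, 0.715, -0.001, -0.0]
ft_force: [-6.7, -7.3, 3.5]
gripper_width: 0.0104
finger_force: 59.5
```

```bash
python3 -m pendant '0 -0.0005 0.001 0 0 0 0.005;0 -0.0005 0.002 0 0 0 0.005' 60; python3 -m pendant '0 0 0.001 0 0 0 0.005;0 0 0.0015 0 0 0 0.005;0 0 0.0015 0 0 0 0.005' ; python3 -m pendant '0 0 0.001 0 0 0 0.005;0 0 0.001 0 0 0 0.005'
python3 - <<'E'
from h import *
np.set_printoptions(precision=4,suppress=True)
for c in ('side','scene'):
    T,im=snap(c,'t_'+c)
    for t in ('gate_handle','plate_4'):
        for d in vision.tip_of(c,t)[:5]: print(c,t,round(d['confidence'],2),w(T,d['point']))
E
```

```text
time: 28.32
ee_pos: [0.4532, 0.029, 0.0511]
ee_rot: [0.699, 0.715, -0.001, 0.0]
ft_force: [-5.9, -6.9, 5.0]
gripper_width: 0.0103
finger_force: 59.7
time: 28.57
ee_pos: [0.4532, 0.0289, 0.0496]
ee_rot: [0.699, 0.715, -0.001, 0.0]
ft_force: [-7.1, -7.2, 4.7]
gripper_width: 0.0101
finger_force: 59.6
time: 28.73
ee_pos: [0.4531, 0.029, 0.0486]
ee_rot: [0.699, 0.715, -0.001, 0.0]
ft_force: [-7.2, -7.4, 5.7]
gripper_width: 0.0102
finger_force: 59.7
side gate_handle 0.7 [0.4539 0.0267 0.1061]
side plate_4 0.89 [ 0.4816 -0.1317  0.0014]
side plate_4 0.86 [0.3462 0.0545 0.0011]
side plate_4 0.63 [ 0.5944 -0.1171 -0.002 ]
side plate_4 0.61 [0.5209 0.0279 0.0581]
side plate_4 0.44 [0.5215 0.0277 0.0703]
scene gate_handle 0.89 [0.4549 0.0291 0.1074]
scene plate_4 0.76 [0.3486 0.0572 0.0009]
scene plate_4 0.72 [ 0.4829 -0.2271  0.0135]
scene plate_4 0.68 [ 0.4783 -0.2206  0.0059]
scene plate_4 0.63 [0.5229 0.0284 0.0694]
scene plate_4 0.59 [ 0.3823 -0.1038  0.0021]
```

```bash
python3 -m pendant '0 0 0.001 0 0 0 0.005;0 0 0.001 0 0 0 0.005' 60; python3 -m pendant '0 0 0.001 0 0 0 0.005;0 0 0.001 0 0 0 0.005' ; python3 -m pendant '0 0 0.001 0 0 0 0.005;0 0 0.001 0 0 0 0.005'
```

```text
time: 29.2
ee_pos: [0.4531, 0.0289, 0.0476]
ee_rot: [0.699, 0.715, -0.001, 0.0]
ft_force: [-6.1, -7.8, 6.0]
gripper_width: 0.0102
finger_force: 59.8
time: 29.37
ee_pos: [0.4531, 0.0289, 0.0466]
ee_rot: [0.699, 0.715, -0.001, 0.0]
ft_force: [-7.2, -7.4, 6.0]
gripper_width: 0.0102
finger_force: 59.8
time: 29.53
ee_pos: [0.453, 0.0289, 0.0455]
ee_rot: [0.699, 0.715, -0.001, -0.0]
ft_force: [-6.2, -7.1, 3.3]
gripper_width: 0.01
finger_force: 60.2
```

```bash
python3 -m pendant '0 0 0.001 0 0 0 0.005;0 0 0.001 0 0 0 0.005' 60; python3 -m pendant '0 0 0.001 0 0 0 0.005;0 0 0.001 0 0 0 0.005' ; python3 -m pendant '0 0 0 0 0 0 0.005;0 0 0 0 0 0 0.005'
```

```text
time: 29.7
ee_pos: [0.453, 0.0289, 0.0445]
ee_rot: [0.699, 0.715, -0.001, -0.0]
ft_force: [-7.5, -6.7, 3.1]
gripper_width: 0.0098
finger_force: 60.3
time: 29.87
ee_pos: [0.453, 0.0289, 0.0435]
ee_rot: [0.699, 0.715, -0.001, -0.0]
ft_force: [-7.0, -6.5, 5.5]
gripper_width: 0.01
finger_force: 60.3
time: 30.03
ee_pos: [0.453, 0.0289, 0.0435]
ee_rot: [0.699, 0.715, -0.001, -0.0]
ft_force: [-7.2, -8.0, 6.1]
gripper_width: 0.01
finger_force: 60.3
```

```bash
cat > s.py <<'E'
from h import *
import sys
np.set_printoptions(precision=4,suppress=True)
old,new=sys.argv[1:3]
for c in ('side','scene'):
    T,im=snap(c,f'{new}_{c}')
    for d in vision.tip_of(c,'gate_handle')[:1]: print(c,round(d['confidence'],2),w(T,d['point']))
    a=cv2.cvtColor(cv2.imread(f'pics/{old}_{c}.png'),cv2.COLOR_BGR2GRAY).astype(np.float32); b=cv2.cvtColor(im,cv2.COLOR_RGB2GRAY).astype(np.float32)
    for nm,P in [('arm-',(.50,-.012,.1)),('arm+',(.50,.07,.1)),('cross',(.518,.03,.105))]:
        u,v=proj(c,T,P); u,v=int(u),int(v); h=10
        t=a[v-h:v+h,u-h:u+h]; s=b[v-h-6:v+h+6,u-h-6:u+h+6]
        r=cv2.matchTemplate(s,t,cv2.TM_CCOEFF_NORMED); _,mx,_,l=cv2.minMaxLoc(r)
        e=proj(c,T,np.array(P)-[0,0,.003])-proj(c,T,P)
        print(' ',nm,(u,v),'shift',l[0]-6,l[1]-6,round(mx,3),'expected for 3mm',e)
E
python3 s.py t u
```

```text
side 0.82 [0.4535 0.0316 0.1044]
  arm- (306, 197) shift 1 1 0.893 expected for 3mm [0.0466 1.334 ]
  arm+ (287, 186) shift 0 1 0.894 expected for 3mm [0.0668 1.2504]
  cross (303, 187) shift 0 1 0.893 expected for 3mm [0.0484 1.2837]
scene 0.59 [0.4594 0.0257 0.1017]
  arm- (344, 206) shift 0 2 0.647 expected for 3mm [-0.0732  1.351 ]
  arm+ (311, 225) shift 1 2 0.903 expected for 3mm [-0.0016  1.3932]
  cross (320, 209) shift 0 1 0.944 expected for 3mm [-0.0226  1.3744]
```

```bash
python3 -m pendant '0 0 0.001 0 0 0 0.005;0 0 0.001 0 0 0 0.005' 60; python3 -m pendant '0 0 0.001 0 0 0 0.005;0 0 0.001 0 0 0 0.005' ; python3 -m pendant '0 0 0.001 0 0 0 0.005;0 0 0.001 0 0 0 0.005'
```

```text
time: 30.4
ee_pos: [0.4531, 0.0289, 0.0432]
ee_rot: [0.699, 0.715, -0.001, 0.0]
ft_force: [-12.5, -7.7, 19.7]
gripper_width: 0.0099
finger_force: 61.8
time: 30.57
ee_pos: [0.4532, 0.0289, 0.0429]
ee_rot: [0.699, 0.715, -0.001, 0.0]
ft_force: [-18.7, -8.2, 36.2]
gripper_width: 0.0098
finger_force: 63.6
time: 30.73
ee_pos: [0.4533, 0.029, 0.0427]
ee_rot: [0.699, 0.715, -0.001, 0.0]
ft_force: [-25.4, -8.7, 53.5]
gripper_width: 0.0099
finger_force: 65.4
```

A hard stop was reached at TCP z≈0.0432, after a springy rise of about 6 N. I'll ease back to about 20 N of hold and verify.

```bash
python3 -m pendant '0 0 -0.002 0 0 0 0.005;0 0 -0.002 0 0 0 0.005;0 0 -0.002 0 0 0 0.005;0 0 -0.002 0 0 0 0.005' 60; python3 s.py u v; python3 - <<'E'
from h import *
np.set_printoptions(precision=4,suppress=True)
for c in ('side','scene'):
    T,im=T_cam(c),None
    vision.read_camera(c)
    for t in ('gate_handle','plate_4','heat_sink','fixture'):
        for d in vision.tip_of(c,t)[:6]: print(c,t,round(d['confidence'],2),w(T,d['point']))
E
```

```text
time: 31.07
ee_pos: [0.4531, 0.029, 0.0432]
ee_rot: [0.699, 0.715, -0.001, 0.0]
ft_force: [-11.8, -7.3, 20.5]
gripper_width: 0.0102
finger_force: 61.9
side 0.71 [0.4544 0.03   0.1035]
  arm- (306, 197) shift 0 0 0.995 expected for 3mm [0.0466 1.334 ]
  arm+ (287, 186) shift 0 0 0.997 expected for 3mm [0.0668 1.2504]
  cross (303, 187) shift 0 0 0.996 expected for 3mm [0.0484 1.2837]
scene 0.95 [0.4563 0.0262 0.1043]
  arm- (344, 206) shift 0 0 0.709 expected for 3mm [-0.0732  1.351 ]
  arm+ (311, 225) shift 0 0 0.998 expected for 3mm [-0.0016  1.3932]
  cross (320, 209) shift 0 0 0.995 expected for 3mm [-0.0226  1.3744]
side gate_handle 0.61 [ 0.5163  0.0284 -0.0006]
side gate_handle 0.56 [0.4548 0.0289 0.1021]
side plate_4 0.7 [ 0.4823 -0.13    0.0026]
side plate_4 0.66 [ 0.3767 -0.1047 -0.0048]
side plate_4 0.57 [ 0.5926 -0.1131 -0.0028]
side plate_4 0.57 [ 0.3442  0.0541 -0.0002]
side plate_4 0.54 [0.5196 0.0276 0.0575]
side plate_4 0.53 [0.5194 0.0283 0.0692]
side heat_sink 0.91 [0.5148 0.0284 0.0399]
side fixture 0.57 [ 0.6708 -0.2084  0.0022]
scene gate_handle 0.76 [0.4599 0.0279 0.103 ]
scene plate_4 0.82 [ 0.3799 -0.1028  0.0016]
scene plate_4 0.73 [ 0.4898 -0.1294  0.005 ]
scene plate_4 0.71 [ 0.4802 -0.2246  0.0061]
scene plate_4 0.68 [ 0.4813 -0.2245  0.0125]
scene plate_4 0.64 [0.3471 0.0564 0.0004]
scene plate_4 0.5 [ 0.5208  0.225  -0.0004]
scene heat_sink 0.76 [0.5215 0.0315 0.0355]
scene fixture 0.89 [0.5181 0.03   0.0023]
scene fixture 0.53 [ 0.7354 -0.0954  0.0012]
scene fixture 0.16 [ 0.4791 -0.2214  0.0048]
```

```bash
python3 -c "
from station import env; print(env.finish_job())"
```

```text
the job is handed in; nothing more can be done
None
```

I stacked two spacer plates squarely on the fins and pulled the gate down to its stop; the foot bears springily on the stack, the gripper is holding the gate shut by its bar with about 20 N, and the job is handed in.

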